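Set and lock the carousel's speed regulator, then hold the tachometer on its crown

TASK

Turn the knob of the turntable's speed regulator so that its pointer stands at the raised mark on the case, and then slide the forked lock fully home over the knob. Then lift the contact tachometer out of its wooden rest and hold it upright with its rubber tip on the centre mark of the carousel's crown, pressed gently until the sprung tip is about half pushed in. The job ends while the tachometer is still held there in the gripper; nothing is let go, and everything else on the table stays where it is.

Things in the scene. Friction and masses are not known exactly. Their poses are not given: they have to be found in the camera images.
- regulator: Speed regulator: fixed grey case 90 (x) x 210 (y) x 35 mm high; origin on its underside, from which the case reaches -107.5 to +102.5 mm in y. Its y axis runs along the long side. On top, the knob's axis stands at y = +45 mm; the raised brass mark (16 mm long rib) lies at y = +77 to +93 mm, x = 0; the lock slides along x = 0 on the other half between two 10 mm high rails at x = +-27 mm.
- dial (a joint): Angle of the regulator's knob (rad) about the vertical axis, growing anticlockwise from above; 0 = the pointer stands exactly at the mark (the bar then lies along the regulator's y axis, pointer to +y). It starts about 0.5 to 1.25 rad anticlockwise of the mark. Stays where it is left; turns with about 0.04 N m; range +-1.6.
- dial_grip (a point): Point on the knob's axis, 69 mm above the table, 12 mm under the top of its bar; its axes turn with the knob. The knob is a steel disc 52 mm across and 8 mm high (on the case, 35 to 43 mm above the table) carrying an upright grip bar 12 mm thick (x), 44 mm long (y) and 38 mm high (top 81 mm above the table). The +y end of the bar has a small brass pointer nose, and a thin line on its top runs to that end.
- lock (a joint): Travel of the forked lock (m): 0 = fully drawn back, 0.050 = fully home against its stop, its two prongs either side of the knob's bar. It slides towards the regulator's +y; it takes about 1.5 N and stays where it is left. It starts at 0 to 8 mm.
- lock_post (a point): Top of the lock's upright post (85 mm above the table), which slides with the lock; axes as the regulator's. The post is 14 mm (x) by 10 mm (y) and 34 mm high, standing on the lock's flat plate (plate top 51 mm above the table, 42 mm wide). The fork's prongs reach from 12 to 62 mm ahead (+y) of the post, with an 18 mm slot between. Fully drawn back the post is 100 mm from the knob's axis, fully home 50 mm.
- rest: Fixed block of reddish wood 75 x 75 x 85 mm high with an upright hole of 23 mm in its middle; holds the tachometer. Origin at the centre of its underside.
- tacho: Contact tachometer, 195 g, standing upright in the rest. Origin at the centre of the underside of its square steel collar (34 x 34 x 8 mm), which sits on top of the rest, 85 mm above the table. Its z axis runs up its handle: black, 24 x 24 mm square, sides along its x and y, from 8 to 98 mm above the origin. Below the collar: a steel nose 18 mm in diameter to 40 mm under the origin, then an 8 mm rod with a rubber tip of 12 mm diameter.
- tip (a joint): How far the sprung tip of the tachometer is pushed in (m): 0 = free, 0.012 = pushed in fully. Needs about 1 N to start, 2.5 N at 6 mm, 4 N at 12 mm.
- tacho_tip (a point): Centre of the end face of the rubber tip; 72 mm under the tachometer's origin when the tip is free, less when pushed in. Axes as the tachometer's.
- carousel: Turntable of dark lacquered walnut (180 mm across, 28 mm high) with a tin carousel on it: bare poles and a conical tin canopy 156 mm across, topped by a flat steel crown, a disc 40 mm across. 115 mm high in all, fixed, does not turn during this job. Origin at the centre of its underside.
- crown_mark (a point): The dark punched dot in the centre of the flat crown (surrounded by a circle of dashes 23 mm across), on its top face, 115 mm above the table.
- tractor: Bystander: rusty orange tin tractor, 105 x 64 x 84 mm. Origin under its middle.
- winder: Bystander: steel spring winder, base 100 x 60 mm, 60 mm high, with a crank. Origin under its middle.
- gear_big: Bystander: brass gear wheel 59 mm across, 11 mm high, lying flat. Origin under its middle.
- gear_small: Bystander: brass gear wheel 41 mm across, 11 mm high, lying flat. Origin under its middle.
- dish: Bystander: white porcelain parts dish 90 mm across, 24 mm high. Origin under its middle.
- oiler: Bystander: small amber glass oil bottle 34 mm across, 75 mm high. Origin under its middle.
- driver: Bystander: screwdriver 150 mm long, lying flat. Origin under its middle.
There are look-alikes about, which are no part of the job. Leave any red or yellow look-alike of the rest alone.

How it is judged:
On the way, in this order (a step that is already met when the one before it is completed fails the run):
1. the knob's pointer stands at the mark (value of joint dial between -0.12 and 0.12 rad and value of joint lock below 0.03 m), for 0.2 s.
2. the lock is fully home over the knob, which still points at the mark (value of joint dial between -0.12 and 0.12 rad and value of joint lock above 0.045 m), for 0.2 s.
3. the tachometer has been lifted clear out of its rest by the fingers (z of tacho in the frame of rest above 0.165 m and contact force between the fingers and tacho above 1 N and contact force between tacho and rest below 0.05 N), for 0.1 s.
At the end, for the whole second after the job is handed in: Through the last second: knob within 0.12 rad of its mark; lock at least 45 of 50 mm home; the tachometer held still by the fingers, upright within 0.12 rad, touching only the crown, its tip within 6 mm of the centre mark and pushed in 3 to 9 mm of 12 with 0.5 to 7 N (all of step 2 and horizontal distance between tacho_tip and crown_mark below 0.006 m and z of tacho_tip in the frame of crown_mark between -0.003 and 0.003 m and value of joint tip between 0.003 and 0.009 m and contact force between tacho and carousel between 0.5 and 7 N and angle between tacho's own z axis and vertical below 0.12 rad and height (world z) of tacho above 0.16 m and contact force between the fingers and tacho above 1 N and contact force between tacho and rest below 0.05 N and linear speed of tacho below 0.02 m/s); the arm keeps its last pose, push and grip.
It fails at once if the tachometer is pressed hard on the carousel (over 12 N) (contact force between tacho and carousel above 12 N).
It fails at once if a bystander is moved by more than 15 mm (distance of any of tractor, winder, gear_big, gear_small, dish, oiler, driver from where it was at the start of the episode above 0.015 m).
It also fails if it takes over 67 s, if anything falls off the work surface, if the arm or the gripper's body presses on something with over 40 N, if the wrist force passes 120 N, or if a joint passes its speed limit or range.

ROBOT

A 7-joint arm with a two-finger parallel gripper is mounted at the origin on the work surface. World frame = base frame: x ahead of the robot, y to its left, z up, the work surface at z = 0. Lengths are in m, angles in rad, forces in N, time in s.
With the tool pointing down it reaches from about 0.4 to 0.9 m from the base axis. Payload 5.5 kg.
Tool frame: the origin (TCP) lies on the centre line of the jaws, within the pads' length; the fingertips stand 19 mm ahead of it and the grasp point (between the pads) is the TCP; z points along the fingers, y is the direction in which the jaws open and shut (so a half turn about z gives the same grasp; the last joint's range is limited). The gripper opens to 85 mm and grips with 20 to 120 N. Pads are 22 mm wide; open, the fingers measure 114 mm over their backs; the gripper's body (76 mm by 85 mm) begins 54 mm behind the grasp point. The pads swing forward as they close: fully open they stand 13 mm farther back than shut.
Start: joints at [-0.896, 0.501, -0.427, 1.55, 0.221, 1.138, -0.21], TCP at [0.26, 0.596, 0.25] pointing down, gripper open.
Joint ranges: [-2.88, 2.88], [-0.31, 2.03], [-1.54, 1.56], [0.2, 2.42], [-1.41, 4.55], [0.19, 2.02], [-2.57, 2.57]. Speed limits (rad/s): [2.57, 2.57, 3.14, 3.14, 3.14, 3.14, 3.14].

INTERFACE

Orientations are given as a unit quaternion [x, y, z, w].
In Python, from station import telemetry, imaging, robot, finder gives the robot as it stands.
- The arm moves only by the shell command python3 -m creep 'ROWS' [OPENING]. ROWS is JSON, a list of rows, each an object with "slide": the shift along the tool's x, y, z in mm, a list of three; "turn": the turn about the tool's z in degrees. In form: [{"slide": [tx, ty, tz], "turn": turn}, ...]. A call has 1 to 10 rows; each row shifts and turns the commanded pose from where the row before left it, along the tool's axes as they then stand; what a row does not reach is not made up. A row lasts 1/12 s, in which the tool goes at most 41.7 mm and 7.16 degrees, less where a joint would pass 70% of its speed; a pose out of reach is approached as far as the arm can. A call with a gripper value outside its range is refused whole. OPENING is the opening, from 0 (shut) to 1 (fully open), set as the call begins (- or left out, the last holds). The fingers move at their own pace and stop on an object; the grip force is fixed at half the most. Time passes only in rows, so rows that do not move let the fingers close. It gives the time, the measured TCP pose, the force and the opening at its end, in the units of the state.
- telemetry.state(): the state, without advancing time (a new reading comes with each control period).
- imaging.capture(name): name is "scene" or "side" or "wrist"; returns a dict with "image" (400x640x3 uint8, blue, green, red), "fx", "fy", "cx", "cy" (pixels), "view" (4x4, takes a point from world to camera coordinates); the wrist camera has in their place "T_tool_cam" (4x4, takes a point from camera to tool coordinates, whose origin is the TCP and whose axes are the flange's). Camera axes: x right, y down, z forward; pixel columns grow to the right and rows downward; lengths in m; the calibration is good to about 2 mm. A picture is of the moment at which its call begins: read the wrist's pose just before it. There is no depth.
- robot.sign_off(): hands the job in, once; it reports no verdict.
Trained networks look in a picture, given as the dict that the camera call returned (one of the last four; its "shot" number tells which), for a name from the list of things; names that differ only in an ending like _2 or _b are one class to them, and where a whole thing is asked for, a point or a joint stands for the part that bears it (a point fixed in the world has none). Each returns a list of dicts, best first, with "confidence" (0 to 1); they miss things now and then, are a little off and sometimes report something else, mostly with a low value. They report only what shows in the picture. A call takes as long as a camera call. They do not tell look-alikes from the thing itself.
- finder.cut_out(name, picture): "mask" (400x640 bool, what is visible of it) and "extent" ([left, top, right, bottom] in pixels, round what is visible of it).
- finder.spot_point(name, picture): "position" ([column, row] in pixels: a listed point, or the origin of a listed thing).
The state is a dict: "clock": time; "qpos": joint angles; "qd": joint speeds; "effort": joint torques, N m; "tool_pos": TCP position; "tool_rot": TCP orientation; "ft_force": force on the tool from outside, world axes, zero at the start; "torque": the same for the moment, N m; "grip_width": finger opening in m.
Only numpy, scipy, OpenCV 4.12 (cv2) and the standard library are available. Lean on these libraries where they do the work, as an engineer would, in place of code of your own. Each camera call takes 0.05 s, during which the arm holds its last target.

## Working session

There is one attempt and no reset: what is moved stays moved. The work goes in short steps, Python scripts to look and compute and a shell command to move; the robot and the scene stay as the last step left them, time stands still between calls to the robot, and variables do not carry over. Pictures are saved under pics/ and viewed, and the job is handed in when it is done.

```bash
ls; mkdir -p pics; python3 - <<'E'
from station import telemetry, imaging, robot, finder
import cv2,json,numpy as np
s=telemetry.state(); print({k:np.round(v,3).tolist() for k,v in s.items()})
for n in ["scene","side","wrist"]:
    p=imaging.capture(n); cv2.imwrite(f"pics/{n}0.png",p["image"])
    print(n,p["fx"],p["fy"],p["cx"],p["cy"],np.round(p.get("view",p.get("T_tool_cam")),4).tolist())
    for t in ["regulator","dial_grip","lock_post","rest","tacho","crown_mark"]:
        print(t,[(np.round(d["position"],1).tolist(),round(d["confidence"],2)) for d in finder.spot_point(t,p)][:4])
E
```

```text
pics
{'clock': 0.0, 'qpos': [-0.896, 0.502, -0.427, 1.551, 0.221, 1.138, -0.21], 'qd': [-0.0, -0.001, -0.0, -0.001, -0.002, -0.0, 0.001], 'effort': [-0.001, -56.952, -5.817, -28.094, 0.01, 0.012, 0.0], 'tool_pos': [0.26, 0.595, 0.249], 'tool_rot': [0.204, 0.979, -0.001, -0.0], 'ft_force': [-0.252, -0.135, 0.419], 'torque': [0.011, 0.048, -0.022], 'grip_width': 0.086}
scene 516.1691158304479 516.1691158304479 318.8659023650263 196.55921858426953 [[-0.7686, 0.6396, 0.0111, 0.4064], [0.5045, 0.6168, -0.6041, -0.2635], [-0.3932, -0.4588, -0.7968, 1.8642], [0.0, 0.0, 0.0, 1.0]]
regulator [([264.7, 149.1], 0.95)]
dial_grip [([276.8, 139.9], 0.78)]
lock_post [([254.4, 122.4], 0.52)]
rest [([445.4, 284.3], 0.77), ([374.6, 293.2], 0.7), ([396.3, 255.9], 0.64)]
tacho [([399.2, 238.3], 0.82), ([274.4, 140.8], 0.57)]
crown_mark [([303.1, 171.2], 0.84)]
side 399.05756607674317 399.05756607674317 317.4674555443624 196.33996071091866 [[0.9966, -0.0808, -0.0132, -0.5614], [-0.0578, -0.5803, -0.8124, 0.1514], [0.058, 0.8104, -0.583, 0.972], [0.0, 0.0, 0.0, 1.0]]
regulator [([309.0, 342.9], 0.68)]
dial_grip [([299.7, 300.1], 0.69), ([315.4, 251.6], 0.23)]
lock_post [([319.7, 339.6], 0.94), ([256.3, 229.3], 0.45), ([235.2, 270.1], 0.21)]
rest [([239.0, 183.8], 0.93), ([323.7, 166.5], 0.91), ([283.4, 177.7], 0.64), ([271.5, 157.2], 0.56)]
tacho [([284.6, 154.2], 0.84)]
crown_mark [([317.2, 216.0], 0.81), ([390.8, 298.4], 0.28)]
wrist 278.63240694360877 278.63240694360877 318.8089734927548 193.9721508820398 [[0.0001, -0.9607, -0.2775, 0.0704], [1.0, -0.0, 0.0005, 0.0004], [-0.0004, -0.2775, 0.9607, -0.1236], [0.0, 0.0, 0.0, 1.0]]
regulator []
dial_grip []
lock_post []
rest [([161.1, 293.9], 0.78), ([286.7, 307.2], 0.76)]
tacho []
crown_mark []
```

View pics/scene0.png

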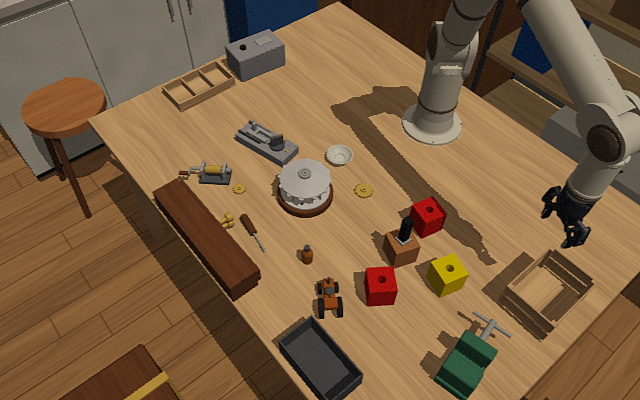

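View pics/side0.png

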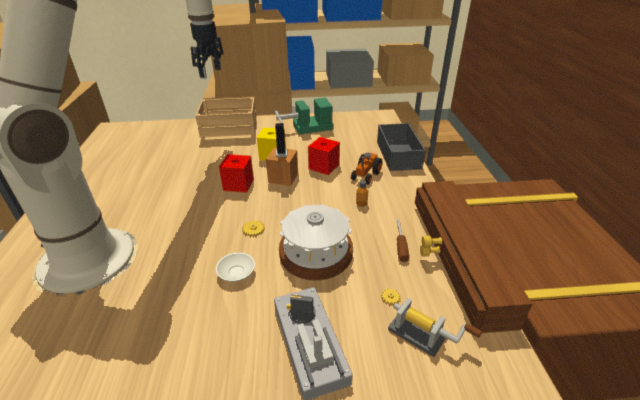

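View pics/wrist0.png

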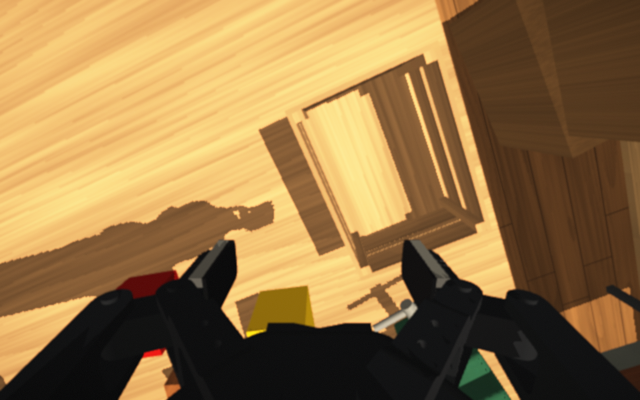

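```bash
cat > h.py <<'E'
import numpy as np, cv2
from scipy.spatial.transform import Rotation as R
from station import telemetry, imaging, robot, finder
def cam(p,st=None):
    K=np.array([[p["fx"],0,p["cx"]],[0,p["fy"],p["cy"]],[0,0,1]])
    if "view" in p: return K,p["view"]
    T=np.eye(4);T[:3,:3]=R.from_quat(st["tool_rot"]).as_matrix();T[:3,3]=st["tool_pos"]
    return K,np.linalg.inv(T@p["T_tool_cam"])
def onz(C,uv,z):
    K,V=C; d=V[:3,:3].T@np.linalg.solve(K,[uv[0],uv[1],1.]); o=-V[:3,:3].T@V[:3,3]
    return o+d*(z-o[2])/d[2]
def proj(C,X):
    K,V=C; q=K@(V[:3,:3]@np.asarray(X)+V[:3,3]); return q[:2]/q[2]
def crop(im,box,s,name):
    l,t,r,b=box; cv2.imwrite(name,cv2.resize(im[t:b,l:r],None,fx=s,fy=s,interpolation=cv2.INTER_CUBIC))
E
python3 - <<'E'
from h import *
Z=dict(regulator=0,dial_grip=.069,lock_post=.085,rest=0,tacho=.085,crown_mark=.115)
for n in ["scene","side"]:
    p=imaging.capture(n);C=cam(p)
    for t,z in Z.items():
        for d in finder.spot_point(t,p): print(n,t,np.round(d["position"]),round(d["confidence"],2),np.round(onz(C,d["position"],z),4))
    crop(p["image"],(220,100,340,220) if n=="scene" else (250,270,370,400),4.5,f"pics/{n}_reg.png")
    crop(p["image"],(340,190,480,310) if n=="scene" else (210,100,350,200),5,f"pics/{n}_rest.png")
E
```

```text
scene regulator [268. 149.] 0.72 [ 0.53   -0.2717  0.    ]
scene dial_grip [274. 138.] 0.47 [ 0.5166 -0.2467  0.069 ]
scene lock_post [252. 122.] 0.51 [ 0.5402 -0.3394  0.085 ]
scene rest [377. 291.] 0.94 [ 0.6144  0.3589 -0.    ]
scene rest [397. 255.] 0.68 [0.487  0.3115 0.    ]
scene rest [442. 284.] 0.63 [0.4531 0.4594 0.    ]
scene rest [423. 225.] 0.63 [0.3468 0.2856 0.    ]
scene tacho [399. 237.] 0.72 [0.4844 0.3011 0.085 ]
scene tacho [307. 198.] 0.25 [0.5986 0.0268 0.085 ]
scene crown_mark [306. 171.] 0.66 [ 0.5502 -0.037   0.115 ]
scene crown_mark [398. 253.] 0.63 [0.5402 0.3476 0.115 ]
scene crown_mark [267. 147.] 0.5 [ 0.5845 -0.1916  0.115 ]
side regulator [312. 343.] 0.96 [ 0.5298 -0.2821  0.    ]
side dial_grip [300. 300.] 0.79 [ 0.5106 -0.233   0.069 ]
side lock_post [315. 338.] 0.63 [ 0.5337 -0.3304  0.085 ]
side rest [284. 179.] 0.91 [0.4846 0.3045 0.    ]
side rest [238. 183.] 0.8 [0.3421 0.2963 0.    ]
side rest [272. 154.] 0.66 [0.4438 0.4693 0.    ]
side tacho [283. 157.] 0.58 [0.4843 0.2948 0.085 ]
side crown_mark [317. 218.] 0.87 [ 0.5612 -0.0423  0.115 ]
```

View pics/scene_reg.png

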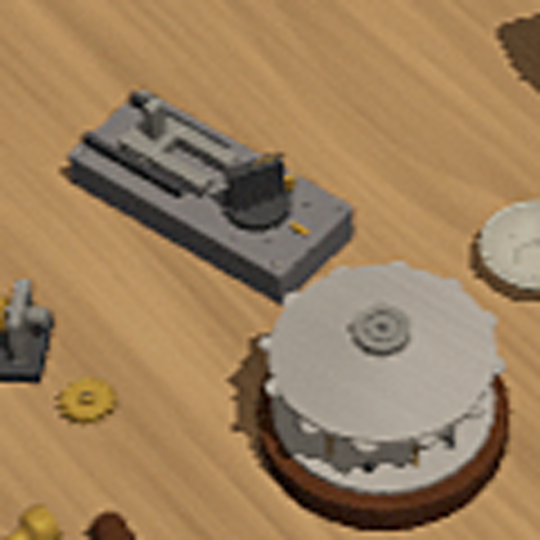

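View pics/side_reg.png

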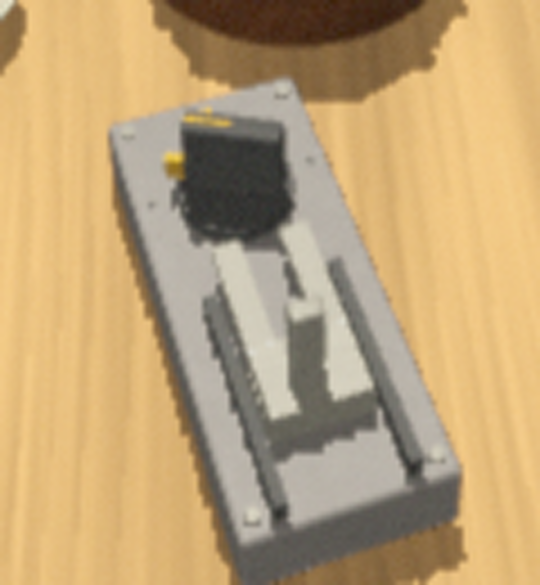

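View pics/scene_rest.png

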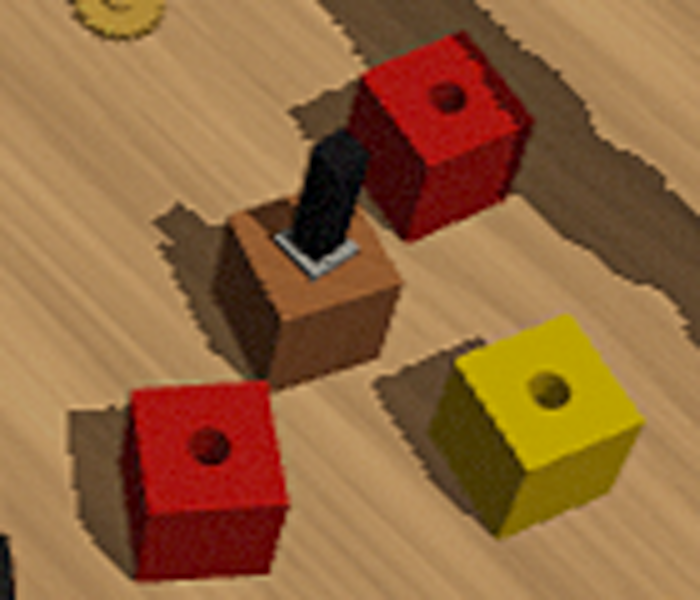

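```bash
python3 - <<'E'
from h import *
p=imaging.capture("side");C=cam(p)
c=[onz(C,(250+u/4.5,270+v/4.5),.035) for u,v in [(110,128),(288,80),(460,465),(235,530)]]
for x in c: print(np.round(x,4))
c=np.array(c); m=c.mean(0); d=(c[0]+c[1]-c[2]-c[3]); print(m,np.degrees(np.arctan2(d[1],d[0]))-90, np.linalg.norm(d)/2)
p=imaging.capture("scene");C=cam(p)
c=[onz(C,(220+u/4.5,100+v/4.5),.035) for u,v in [(352,208),(282,270),(68,160),(140,95)]]
for x in c: print(np.round(x,4))
c=np.array(c); m=c.mean(0); d=(c[0]+c[1]-c[2]-c[3]); print(m,np.degrees(np.arctan2(d[1],d[0]))-90, np.linalg.norm(d)/2)
s=telemetry.state();r=R.from_quat(s["tool_rot"]).as_matrix();T=np.array([.53,-.25,.25])
print(r.T@(T-s["tool_pos"])*1000, r)
E
```

```text
[ 0.4592 -0.1953  0.035 ]
[ 0.5423 -0.1744  0.035 ]
[ 0.5936 -0.371   0.035 ]
[ 0.5067 -0.3889  0.035 ]
[ 0.52544946 -0.28241382  0.035     ] 14.205694682678768 0.20126333148359196
[ 0.4609 -0.1911  0.035 ]
[ 0.539  -0.1752  0.035 ]
[ 0.5978 -0.3665  0.035 ]
[ 0.5149 -0.3892  0.035 ]
[ 0.52812586 -0.28047277  0.035     ] 16.146519214735108 0.20271802727019864
[-5.85783639e+02 -6.66974259e+02  2.82042430e-01] [[-9.16412429e-01  4.00235252e-01 -5.20006635e-05]
 [ 4.00235253e-01  9.16412430e-01  6.01388847e-07]
 [ 4.78947514e-05 -2.02613785e-05 -9.99999999e-01]]
```

```bash
python3 -m creep '[{"slide":[-27,-30,0],"turn":0},{"slide":[-27,-30,0],"turn":0},{"slide":[-27,-30,0],"turn":0},{"slide":[-27,-30,0],"turn":0},{"slide":[-27,-30,0],"turn":0},{"slide":[-27,-30,0],"turn":0},{"slide":[-27,-30,0],"turn":0},{"slide":[-27,-30,0],"turn":0},{"slide":[-27,-30,0],"turn":0},{"slide":[-27,-30,0],"turn":0}]'
```

```text
clock: 2.68
tool_pos: [0.3878, 0.2109, 0.2507]
tool_rot: [0.204, 0.979, 0.0, 0.0]
ft_force: [1.1, 0.2, -0.6]
grip_width: 0.0853
```

```bash
python3 -m creep '[{"slide":[-27,-30,0],"turn":0},{"slide":[-27,-30,0],"turn":0},{"slide":[-27,-30,0],"turn":0},{"slide":[-27,-30,0],"turn":0},{"slide":[-27,-30,0],"turn":0},{"slide":[-27,-30,0],"turn":0},{"slide":[-27,-30,0],"turn":0},{"slide":[-27,-30,0],"turn":0},{"slide":[-27,-30,0],"turn":0},{"slide":[-27,-30,0],"turn":0}]'
```

```text
clock: 3.52
tool_pos: [0.5153, -0.1722, 0.2506]
tool_rot: [0.204, 0.979, -0.0, 0.0]
ft_force: [1.0, 0.5, 0.3]
grip_width: 0.085
```

```bash
python3 -m creep '[{"slide":[-15,-30,0],"turn":0},{"slide":[-15,-30,0],"turn":0},{"slide":[0,0,0],"turn":-6},{"slide":[0,0,0],"turn":-6},{"slide":[0,0,0],"turn":-6},{"slide":[0,0,0],"turn":0},{"slide":[0,0,0],"turn":0}]'
python3 - <<'E'
from h import *
s=telemetry.state(); p=imaging.capture("wrist"); C=cam(p,s)
print(np.round(s["qpos"],2),s["tool_pos"])
cv2.imwrite("pics/w1.png",p["image"]); crop(p["image"],(180,70,460,280),2.8,"pics/w1c.png")
for t,z in dict(regulator=0,dial_grip=.069,lock_post=.085,crown_mark=.115).items():
    for d in finder.spot_point(t,p): print(t,np.round(d["position"],1),round(d["confidence"],2),np.round(onz(C,d["position"],z),4))
E
```

```text
clock: 4.1
tool_pos: [0.5183, -0.2373, 0.2503]
tool_rot: [0.05, 0.999, 0.0, 0.0]
ft_force: [0.2, 0.7, -0.4]
grip_width: 0.0852
[ 0.35  0.33  0.04  1.77 -0.01  1.05  1.86] [ 0.51834016 -0.23727559  0.25031229]
regulator [287.8 180.9] 0.89 [ 0.533  -0.2811  0.    ]
dial_grip [320.7 179.6] 0.77 [ 0.5196 -0.2347  0.069 ]
lock_post [237.  209.2] 0.93 [ 0.5398 -0.3291  0.085 ]
crown_mark [525.8 209.5] 0.83 [ 0.5592 -0.0362  0.115 ]
```

View pics/w1.png

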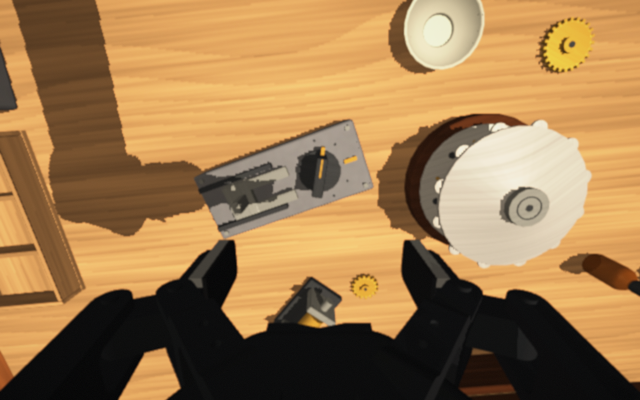

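View pics/w1c.png

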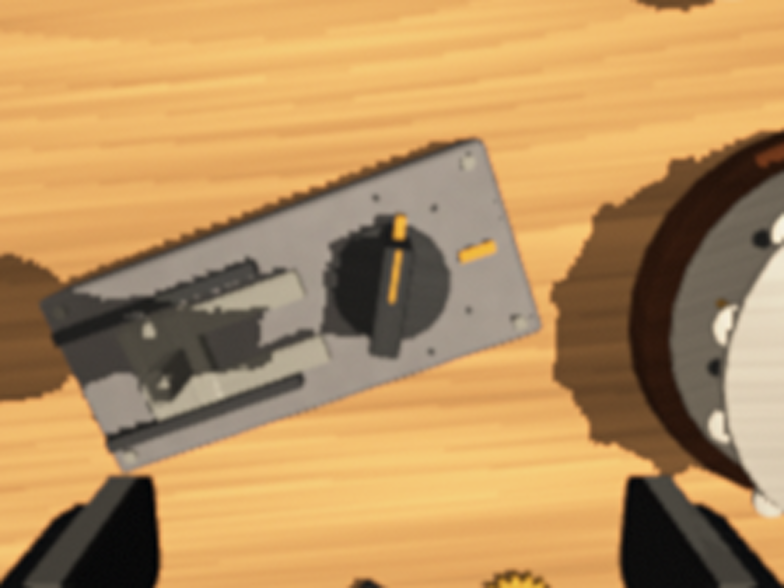

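```bash
python3 - <<'E'
from h import *
s=telemetry.state(); p=imaging.capture("wrist"); C=cam(p,s)
P=lambda u,v,z: onz(C,(180+u/2.8,70+v/2.8),z)
c=np.array([P(*q,.035) for q in [(483,140),(540,328),(125,470),(40,300)]]);print(c.round(4))
d=c[0]+c[1]-c[2]-c[3]; yaw=np.arctan2(d[1],d[0])-np.pi/2; yv=np.array([-np.sin(yaw),np.cos(yaw),0])
m=c.mean(0); print("yaw",np.degrees(yaw),"knob",m+yv*.0475, "len",np.linalg.norm(d)/2)
l1,l2=P(384,356,.081),P(402,217,.081); a,b=P(392,303,.081),P(400,250,.081)
d=b-a; print("bar ang",np.degrees(np.arctan2(d[1],d[0])),a,b)
e1,e2=P(375,352,.081),P(398,355,.081);f1,f2=P(388,248,.081),P(410,250,.081); print("bar centre",(e1+e2+f1+f2)/4); d=f1+f2-e1-e2;print(np.degrees(np.arctan2(d[1],d[0])),np.linalg.norm(d)/2)
print("mark",P(477,251,.037))
# disc centre
print("disc",P(390,283,.043))
E
```

```text
[[ 0.4598 -0.191   0.035 ]
 [ 0.5438 -0.1708  0.035 ]
 [ 0.5941 -0.3696  0.035 ]
 [ 0.5091 -0.3914  0.035 ]]
yaw 13.999513607286094 knob [ 0.51521116 -0.23459413  0.035     ] len 0.2057133869474626
bar ang 166.04368467450223 [ 0.5153489  -0.23500498  0.081     ] [ 0.49525935 -0.23001236  0.081     ]
bar centre [ 0.51507718 -0.23473266  0.081     ]
167.77882829632512 0.04140219139364937
mark [ 0.50600536 -0.1968168   0.037     ]
disc [ 0.51514195 -0.23568172  0.043     ]
```

```bash
python3 -m creep '[{"slide":[0,0,0],"turn":7},{"slide":[3.7,1.7,25],"turn":0},{"slide":[0,0,35],"turn":0},{"slide":[0,0,35],"turn":0},{"slide":[0,0,35],"turn":0},{"slide":[0,0,30],"turn":0},{"slide":[0,0,15],"turn":0},{"slide":[0,0,0],"turn":0},{"slide":[0,0,0],"turn":0}]' 0.5
python3 - <<'E'
from h import *
s=telemetry.state(); p=imaging.capture("wrist"); C=cam(p,s)
print(s["tool_pos"],proj(C,[.5151,-.2348,.081]))
cv2.imwrite("pics/w2.png",p["image"])
E
```

```text
clock: 5.15
tool_pos: [0.5146, -0.2345, 0.0747]
tool_rot: [0.11, 0.994, 0.0, -0.001]
ft_force: [0.3, -1.2, 0.8]
grip_width: 0.0427
[ 0.51464836 -0.23451244  0.07468256] [317.50580834 268.72643847]
```

View pics/w2.png

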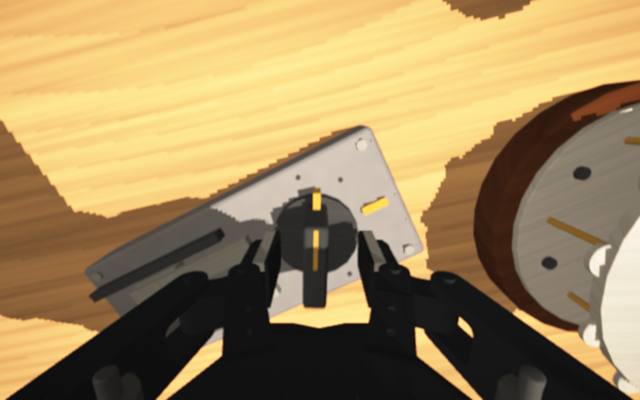

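The bar lies centred between the fingers (about column 316, line rows 235–270) and parallel to the pads. I'll close on it.

```bash
python3 -m creep '[{"slide":[0,0,0],"turn":0},{"slide":[0,0,0],"turn":0},{"slide":[0,0,0],"turn":0},{"slide":[0,0,0],"turn":0},{"slide":[0,0,0],"turn":0},{"slide":[0,0,0],"turn":0}]' 0
python3 -c "
from h import *
s=telemetry.state();x=R.from_quat(s['tool_rot']).as_matrix()[:,0];print(s['tool_pos'],np.degrees(np.arctan2(x[1],x[0])),s['grip_width'],s['ft_force'],s['torque'])"
```

```text
clock: 5.7
tool_pos: [0.5163, -0.2365, 0.0773]
tool_rot: [0.11, 0.994, -0.001, 0.002]
ft_force: [-1.2, -3.2, 7.2]
grip_width: 0.0106
[ 0.51627663 -0.23653919  0.07728874] 167.35147397239862 0.010584072803083438 [-1.24866722 -3.22673556  7.23675721] [-0.43555273  0.28361544  0.05550136]
```

```bash
python3 -m creep '[{"slide":[0,0,0],"turn":7},{"slide":[0,0,0],"turn":7},{"slide":[0,0,0],"turn":7},{"slide":[0,0,0],"turn":7},{"slide":[0,0,0],"turn":7},{"slide":[0,0,0],"turn":7},{"slide":[0,0,0],"turn":7},{"slide":[0,0,0],"turn":7},{"slide":[0,0,0],"turn":7},{"slide":[0,0,0],"turn":0}]'
python3 - <<'E'
from h import *
s=telemetry.state();x=R.from_quat(s['tool_rot']).as_matrix()[:,0];print(s['tool_pos'],np.degrees(np.arctan2(x[1],x[0])),s['grip_width'],s['ft_force'],s['torque'])
p=imaging.capture("wrist"); cv2.imwrite("pics/w3.png",p["image"])
E
```

```text
clock: 6.53
tool_pos: [0.5156, -0.2374, 0.0773]
tool_rot: [0.616, 0.788, -0.0, 0.002]
ft_force: [-2.6, -4.0, 8.2]
grip_width: 0.0109
[ 0.5156248  -0.23742618  0.07730411] 103.94471998552498 0.010850093126001076 [-2.62949376 -4.03522189  8.22746073] [-0.92842521  0.60993074 -0.00692902]
```

View pics/w3.png

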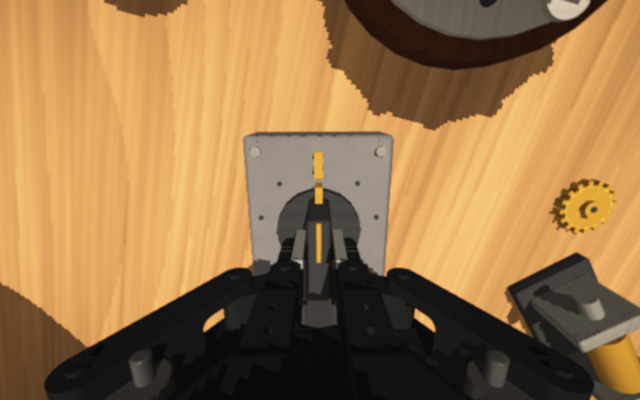

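```bash
python3 -m creep '[{"slide":[0,0,0],"turn":0},{"slide":[0,0,0],"turn":0},{"slide":[0,0,0],"turn":0},{"slide":[0,0,-35],"turn":0},{"slide":[0,0,-40],"turn":0},{"slide":[-40,0,0],"turn":0},{"slide":[-40,0,0],"turn":0},{"slide":[-40,0,0],"turn":0},{"slide":[0,0,0],"turn":0},{"slide":[0,0,0],"turn":0}]' 0.4
python3 -m creep '[{"slide":[0,0,0],"turn":0},{"slide":[0,0,0],"turn":0},{"slide":[0,0,0],"turn":0},{"slide":[0,0,0],"turn":0}]' 0
python3 - <<'E'
from h import *
s=telemetry.state();x=R.from_quat(s['tool_rot']).as_matrix()[:,0];print(s['tool_pos'],np.degrees(np.arctan2(x[1],x[0])),s['grip_width'],s['ft_force'],np.round(s['qpos'],2))
p=imaging.capture("wrist"); C=cam(p,s);cv2.imwrite("pics/w4.png",p["image"])
for n,z in [("lock_post",.085),("dial_grip",.069)]:
  for d in finder.spot_point(n,p): print(n,d["position"],d["confidence"],onz(C,d["position"],z))
for k in (.1,.097,.05): print(k,proj(C,np.array([.5151,-.2348,.085])-k*np.array([-.242,.970,0])))
E
```

```text
clock: 7.42
tool_pos: [0.5442, -0.3538, 0.1499]
tool_rot: [0.614, 0.789, -0.001, 0.0]
ft_force: [0.1, 1.2, -0.5]
grip_width: 0.0343
clock: 7.75
tool_pos: [0.5453, -0.3493, 0.1502]
tool_rot: [0.612, 0.791, 0.0, -0.0]
ft_force: [-0.1, 0.1, 0.4]
grip_width: 0.0002
[ 0.54531086 -0.34932731  0.15022832] 104.5181555091321 0.00021210545332696587 [-0.12203857  0.11235103  0.36533916] [ 0.27  0.59  0.37  1.66 -0.25  0.94  0.98]
lock_post [315.0, 189.4] 0.65 [ 0.5381046  -0.33086843  0.085     ]
dial_grip [319.4, 42.1] 0.81 [ 0.51685528 -0.23658261  0.069     ]
0.1 [316.31964634 191.04955487]
0.097 [316.34756009 186.92140887]
0.05 [316.81801504 117.34612087]
```

View pics/w4.png

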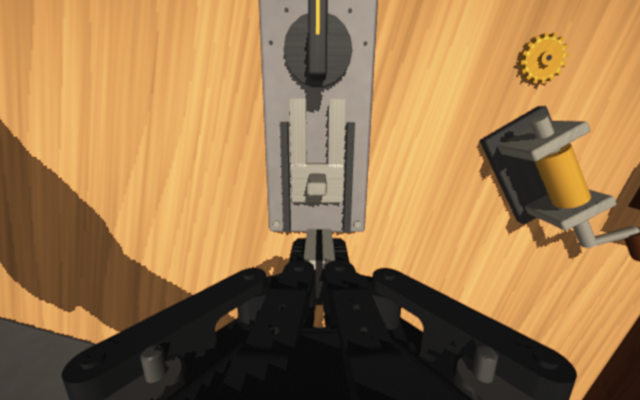

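```bash
python3 -m creep '[{"slide":[-6,-1.5,0],"turn":0},{"slide":[0,0,30],"turn":0},{"slide":[0,0,30],"turn":0},{"slide":[0,0,14],"turn":0},{"slide":[0,0,0],"turn":0},{"slide":[12,0,0],"turn":0},{"slide":[12,0,0],"turn":0},{"slide":[12,0,0],"turn":0},{"slide":[10,0,0],"turn":0},{"slide":[5,0,0],"turn":0}]'
python3 -m creep '[{"slide":[3,0,0],"turn":0},{"slide":[2,0,0],"turn":0},{"slide":[0,0,0],"turn":0}]'
python3 - <<'E'
from h import *
s=telemetry.state();k=np.array([.5151,-.2348,.085]);y=np.array([-.242,.970,0]);print(s['ft_force'],(s['tool_pos']-k)@y, s['tool_pos'])
p=imaging.capture("wrist"); C=cam(p,s);cv2.imwrite("pics/w5.png",p["image"])
E
```

```text
clock: 8.73
tool_pos: [0.5328, -0.3057, 0.0776]
tool_rot: [0.612, 0.791, 0.001, 0.0]
ft_force: [-0.8, -2.0, 0.5]
grip_width: 0.0
clock: 8.98
tool_pos: [0.5318, -0.3024, 0.0769]
tool_rot: [0.613, 0.79, 0.0, 0.0]
ft_force: [-1.2, -0.2, -0.7]
grip_width: -0.0003
[-1.19451054 -0.22746245 -0.67690648] -0.0695662680712342 [ 0.53176151 -0.30236101  0.07688252]
```

View pics/w5.png

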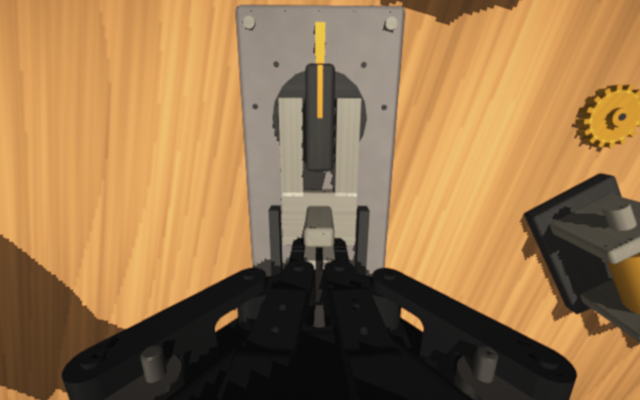

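```bash
python3 -m creep '[{"slide":[3,0,0],"turn":0},{"slide":[2,0,0],"turn":0},{"slide":[0,0,0],"turn":0}]'
python3 -m creep '[{"slide":[2,0,0],"turn":0},{"slide":[0,0,0],"turn":0}]'
python3 - <<'E'
from h import *
s=telemetry.state();k=np.array([.5151,-.2348,.085]);y=np.array([-.242,.970,0]);print(s['ft_force'],(s['tool_pos']-k)@y, s['tool_pos'])
p=imaging.capture("wrist"); C=cam(p,s);
for k2 in (.055,.045): print(k2,proj(C,k-k2*y))
crop(p["image"],(220,0,420,260),2.3,"pics/w6.png")
E
```

```text
clock: 9.28
tool_pos: [0.5306, -0.3006, 0.0766]
tool_rot: [0.613, 0.79, -0.001, 0.002]
ft_force: [2.5, -6.3, -3.2]
grip_width: 0.0001
clock: 9.45
tool_pos: [0.5306, -0.3004, 0.0767]
tool_rot: [0.614, 0.79, -0.001, 0.004]
ft_force: [4.1, -9.2, -6.7]
grip_width: -0.0001
[ 4.12797882 -9.23710028 -6.73294099] -0.06741347462550522 [ 0.5305657  -0.30043997  0.07665969]
0.055 [320.29105002 247.03279444]
0.045 [320.43328843 226.71242955]
```

View pics/w6.png

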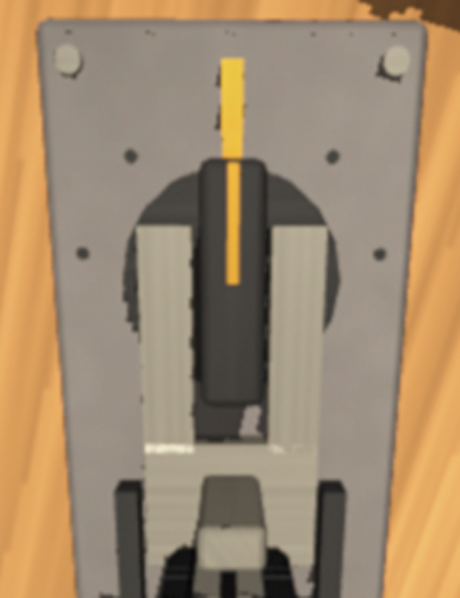

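```bash
python3 -m creep '[{"slide":[-15,0,0],"turn":0},{"slide":[0,0,-35],"turn":0},{"slide":[0,0,-40],"turn":0},{"slide":[0,0,-40],"turn":0},{"slide":[0,0,-40],"turn":0},{"slide":[0,0,-40],"turn":0},{"slide":[0,0,-30],"turn":0},{"slide":[38,6.6,0],"turn":0},{"slide":[38,6.6,0],"turn":0},{"slide":[38,6.6,0],"turn":0}]' 0.6
python3 -m creep '[{"slide":[38,6.6,0],"turn":0},{"slide":[38,6.6,0],"turn":0},{"slide":[38,6.6,0],"turn":0},{"slide":[38,6.6,0],"turn":0},{"slide":[38,6.6,0],"turn":0},{"slide":[38,6.6,0],"turn":0},{"slide":[38,6.6,0],"turn":0},{"slide":[38,6.6,0],"turn":0},{"slide":[38,6.6,0],"turn":0},{"slide":[38,6.6,0],"turn":0}]'
python3 -m creep '[{"slide":[38,6.6,0],"turn":0},{"slide":[38,6.6,0],"turn":0},{"slide":[38,6.6,0],"turn":0},{"slide":[0,0,0],"turn":0},{"slide":[0,0,0],"turn":0}]'
python3 - <<'E'
from h import *
s=telemetry.state();x=R.from_quat(s['tool_rot']).as_matrix()[:,0];print(s['tool_pos'],np.degrees(np.arctan2(x[1],x[0])),np.round(s['qpos'],2),s['ft_force'])
p=imaging.capture("wrist"); C=cam(p,s);cv2.imwrite("pics/w7.png",p["image"]);crop(p["image"],(230,90,430,270),4,"pics/w7c.png")
for n,z in [("tacho",.085),("rest",0)]:
  for d in finder.spot_point(n,p): print(n,d["position"],d["confidence"],onz(C,d["position"],z))
p=imaging.capture("side");crop(p["image"],(240,270,380,400),4.5,"pics/s2.png")
E
```

```text
clock: 10.33
tool_pos: [0.5233, -0.1947, 0.3017]
tool_rot: [0.614, 0.789, 0.0, 0.0]
ft_force: [1.5, 0.4, -0.5]
grip_width: 0.0514
clock: 11.17
tool_pos: [0.4923, 0.1908, 0.3011]
tool_rot: [0.613, 0.79, -0.0, -0.0]
ft_force: [0.7, 0.1, 0.1]
grip_width: 0.051
clock: 11.58
tool_pos: [0.4824, 0.3073, 0.3004]
tool_rot: [0.611, 0.792, -0.001, -0.001]
ft_force: [-1.1, -1.0, 0.4]
grip_width: 0.0513
[0.48236744 0.30731916 0.30043742] 104.73036718638572 [-0.67  0.28  0.06  1.71 -0.02  1.15 -0.34] [-1.13336852 -0.96314432  0.43771175]
tacho [316.7, 165.8] 0.72 [0.47748992 0.31545196 0.085     ]
rest [321.3, 158.2] 0.98 [0.48448815 0.31346702 0.        ]
rest [323.6, 48.8] 0.79 [0.4487314  0.46040129 0.        ]
rest [227.1, 145.5] 0.74 [0.34207965 0.2958634  0.        ]
rest [413.0, 146.3] 0.57 [0.61364713 0.36610209 0.        ]
```

View pics/w7.png

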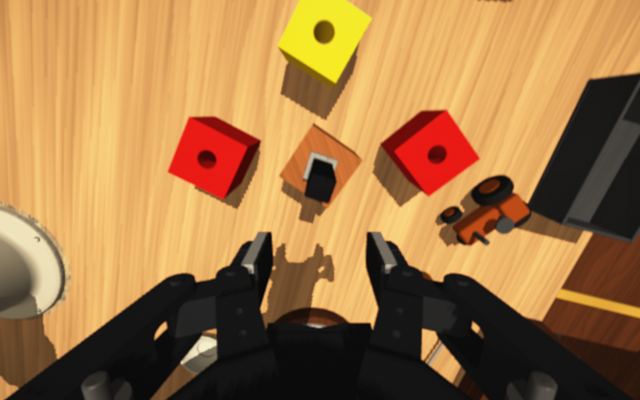

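View pics/w7c.png

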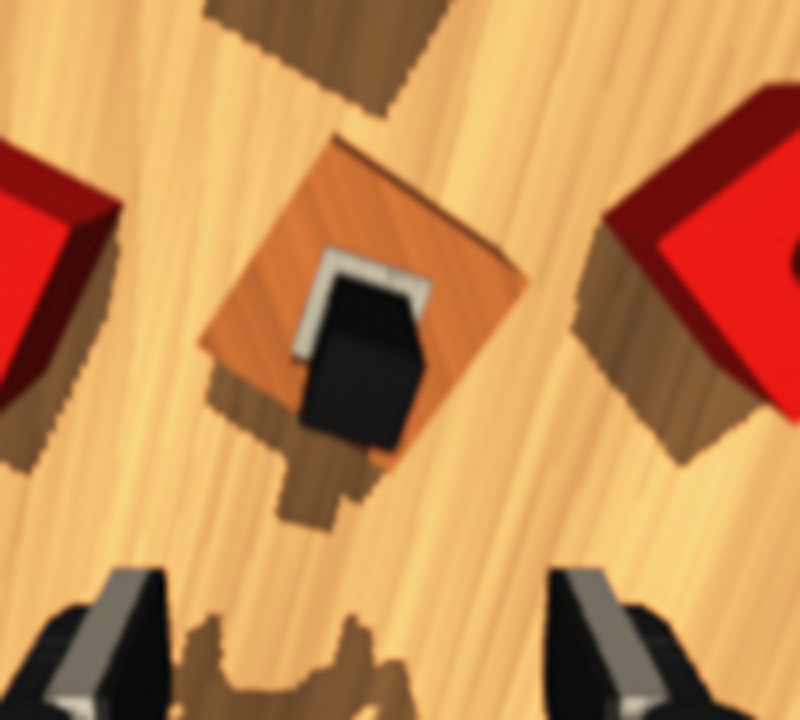

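View pics/s2.png

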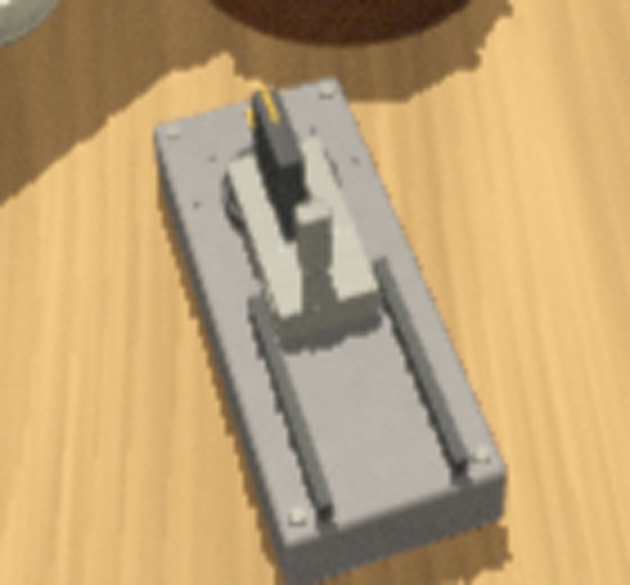

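```bash
python3 - <<'E'
from h import *
s=telemetry.state(); p=imaging.capture("wrist"); C=cam(p,s)
P=lambda u,v,z: onz(C,(230+u/4,90+v/4),z)
h=np.array([P(*q,.183) for q in [(328,354),(425,366),(393,451),(301,421)]]);print(h.round(4),"ctr",h.mean(0))
ang=lambda a,b:np.degrees(np.arctan2(*(b-a)[1::-1]))
print([ang(h[i],h[(i+1)%4])%90 for i in range(4)],[np.linalg.norm(h[i]-h[(i+1)%4]) for i in range(4)])
c=[P(*q,.093) for q in [(328,247),(431,283),(294,357)]]
print("collar",(c[1]+c[2])/2,ang(c[0],c[1])%90,ang(c[2],c[0])%90,np.linalg.norm(c[0]-c[1]),np.linalg.norm(c[0]-c[2]))
r=[P(*q,.085) for q in [(334,135),(527,283),(388,470),(198,343)]]
print("rest",np.mean(r,0),[ang(r[i],r[(i+1)%4])%90 for i in range(4)])
E
```

```text
[[0.4752 0.3157 0.183 ]
 [0.4969 0.3183 0.183 ]
 [0.495  0.2973 0.183 ]
 [0.473  0.2991 0.183 ]] ctr [0.48504488 0.30761623 0.183     ]
[np.float64(7.01935658946234), np.float64(85.01312316330286), np.float64(85.3950850376961), np.float64(82.4399525198774)] [np.float64(0.021771237397330865), np.float64(0.021078948024327738), np.float64(0.022045857424433896), np.float64(0.016713956556052605)]
collar [0.48556835 0.30767034 0.093     ] 84.98850459873148 86.67243957125103 0.032596486782911396 0.03511533475287603
rest [0.48526077 0.30884633 0.085     ] [np.float64(67.48757383700553), np.float64(69.41846518474041), np.float64(69.19034606965317), np.float64(70.06290008783195)]
```

```bash
python3 -m creep '[{"slide":[0,0,0],"turn":7},{"slide":[0,0,0],"turn":7},{"slide":[0,0,0],"turn":5.2},{"slide":[0.6,2.9,30],"turn":0},{"slide":[0,0,30],"turn":0},{"slide":[0,0,20],"turn":0},{"slide":[0,0,0],"turn":0},{"slide":[0,0,0],"turn":0}]' 0.6
python3 - <<'E'
from h import *
s=telemetry.state();x=R.from_quat(s['tool_rot']).as_matrix()[:,0];print(s['tool_pos'],np.degrees(np.arctan2(x[1],x[0])))
p=imaging.capture("wrist"); C=cam(p,s);crop(p["image"],(220,120,420,320),3,"pics/w8.png");print(proj(C,[.4853,.3077,.183]))
E
```

```text
clock: 12.5
tool_pos: [0.4868, 0.3033, 0.2208]
tool_rot: [0.737, 0.676, -0.001, -0.0]
ft_force: [0.8, -0.0, 0.6]
grip_width: 0.0513
[0.48682413 0.3032913  0.22077522] 85.10278895547275
[315.59960508 224.75079956]
```

View pics/w8.png

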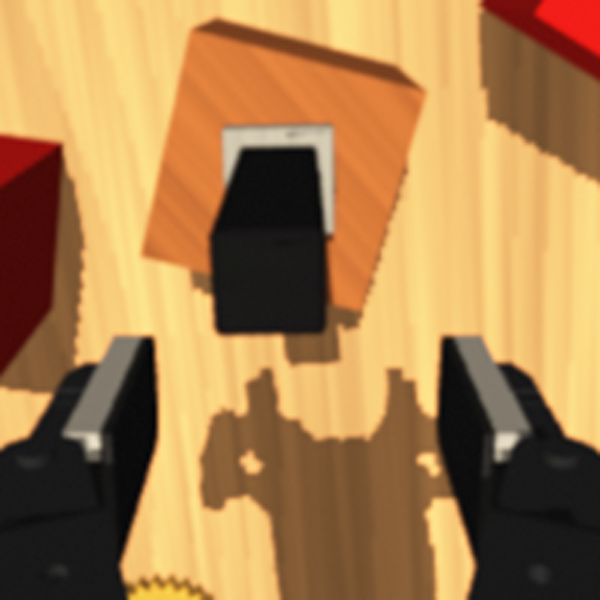

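```bash
python3 - <<'E'
from h import *
s=telemetry.state(); p=imaging.capture("wrist"); C=cam(p,s)
rm=R.from_quat(s['tool_rot']).as_matrix();print(s['tool_pos'],s['qd'])
P=lambda u,v,z: onz(C,(220+u/3,120+v/3),z)
h=np.array([P(*q,.183) for q in [(212,233),(327,233),(325,330),(217,332)]]);m=h.mean(0);print(h.round(4),m)
c=[P(*q,.093) for q in [(222,126),(332,125)]];cc=(c[0]+c[1])/2-.017*np.array([.08,.997,0]);print("collar ctr",cc,c)
for q in (m,cc): print((rm.T@(q-s['tool_pos'])*1000).round(1))
E
```

```text
[0.48775229 0.30413563 0.22220498] [-0.00466245 -0.01985107 -0.00045736 -0.02680401 -0.00065389 -0.00376009
 -0.00051659]
[[0.4727 0.327  0.183 ]
 [0.496  0.325  0.183 ]
 [0.494  0.3038 0.183 ]
 [0.4712 0.3053 0.183 ]] [0.48345672 0.3152809  0.183     ]
collar ctr [0.48317486 0.31607373 0.093     ] [array([0.46782635, 0.33429627, 0.093     ]), array([0.50124337, 0.33174918, 0.093     ])]
[10.7 -5.3 39.2]
[ 11.5  -5.7 129.2]
```

```bash
python3 -m creep '[{"slide":[0,0,0],"turn":0},{"slide":[0,0,0],"turn":0},{"slide":[0,0,0],"turn":0}]'
python3 - <<'E'
from h import *
for i in range(3):
    s=telemetry.state(); p=imaging.capture("wrist"); print(s['clock'],s['tool_pos'].round(4) if hasattr(s['tool_pos'],'round') else s['tool_pos'],np.round(s['qpos'],4))
C=cam(p,s);crop(p["image"],(220,120,420,320),3,"pics/w9.png")
p=imaging.capture("side");crop(p["image"],(230,60,340,200),4,"pics/s9.png")
E
```

```text
clock: 12.85
tool_pos: [0.4876, 0.3051, 0.2226]
tool_rot: [0.736, 0.677, 0.001, 0.0]
ft_force: [-0.5, -0.7, -0.2]
grip_width: 0.051
12.85 [0.4876 0.3051 0.2226] [-0.695   0.3626  0.1115  1.7883 -0.0474  0.991  -0.6486]
12.9 [0.4874 0.3051 0.2223] [-0.6951  0.3629  0.1114  1.7887 -0.0474  0.9908 -0.6486]
12.95 [0.4872 0.305  0.222 ] [-0.6952  0.3632  0.1114  1.7889 -0.0474  0.9908 -0.6486]
```

View pics/w9.png

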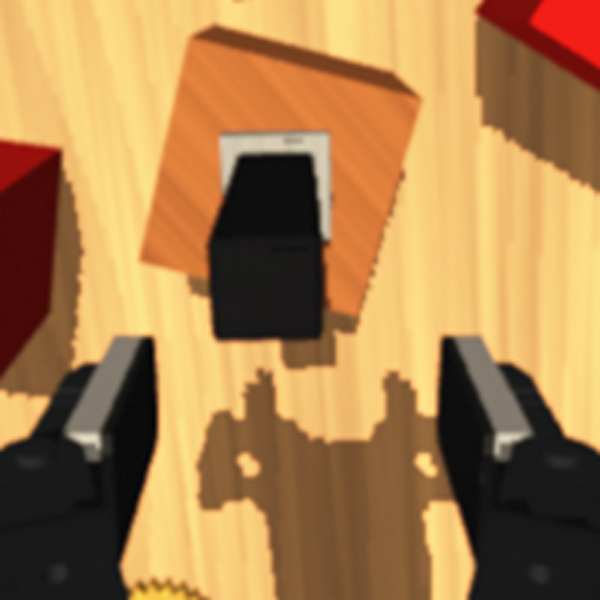

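View pics/s9.png

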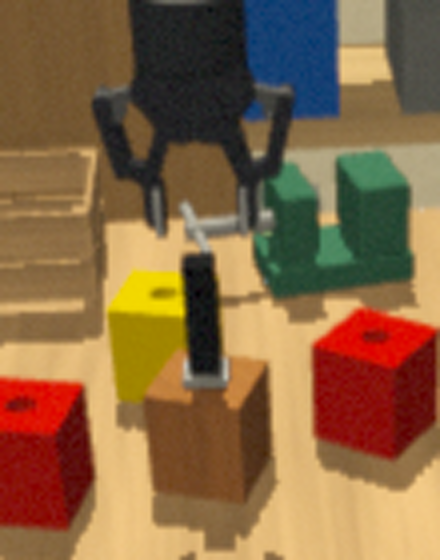

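```bash
python3 - <<'E'
from h import *
s=telemetry.state(); p=imaging.capture("wrist"); C=cam(p,s); rm=R.from_quat(s['tool_rot']).as_matrix()
P=lambda u,v,z: onz(C,(220+u/3,120+v/3),z)
print(s['tool_pos'])
h=np.array([P(*q,.183) for q in [(210,242),(323,242),(323,338),(214,340)]]);m=h.mean(0)
c=[P(*q,.093) for q in [(219,133),(330,132)]];cc=(c[0]+c[1])/2-.017*np.array([.08,.997,0])
r=np.mean([P(*q,.085) for q in [(192,38),(421,99),(357,320),(140,260)]],0)
for q in (m,cc,r): print(q,(rm.T@(q-s['tool_pos'])*1000).round(1))
for a in ("scene","side"):
    p=imaging.capture(a);C2=cam(p)
    for X in (m,[.4853,.3077,.183]): print(a,proj(C2,[X[0],X[1],.183]),proj(C2,[X[0],X[1],.093]))
    crop(p["image"],(340,190,480,310) if a=="scene" else (240,80,340,200),5,f"pics/{a}10.png")
E
```

```text
[0.48704479 0.30491404 0.22163327]
[0.48201965 0.314454   0.183     ] [ 9.1 -5.8 38.6]
[0.48145726 0.31488384 0.093     ] [  9.4  -6.4 128.6]
[0.4819735  0.31389732 0.085     ] [  8.5  -5.8 136.6]
scene [407.97818397 220.09093253] [403.23587617 238.20392255]
scene [405.31479789 219.12533434] [400.70936917 237.2633504 ]
side [279.645497   124.20028305] [281.69255854 151.65403329]
side [280.80275449 125.16914518] [282.80806365 152.70170744]
```

View pics/side10.png

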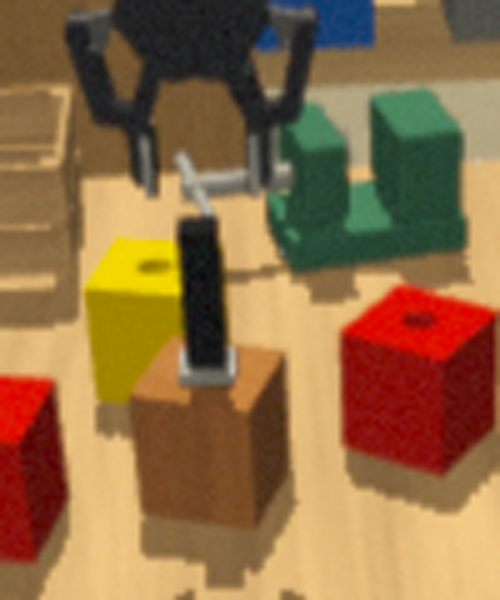

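View pics/scene10.png

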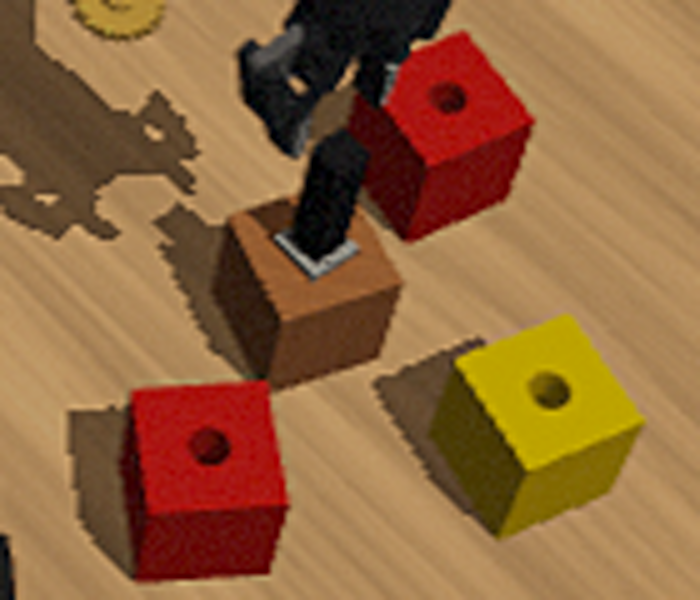

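```bash
python3 -m creep '[{"slide":[9,-6,0],"turn":0},{"slide":[0,0,0],"turn":0},{"slide":[0,0,0],"turn":0},{"slide":[0,0,0],"turn":0},{"slide":[0,0,0],"turn":0}]'
python3 - <<'E'
from h import *
s=telemetry.state(); p=imaging.capture("wrist"); C=cam(p,s); print(s['tool_pos'],s['tool_rot'])
crop(p["image"],(220,120,420,320),3,"pics/w11.png");print((proj(C,[.482,.3144,.183])-[220,120])*3)
E
```

```text
clock: 13.62
tool_pos: [0.4818, 0.3142, 0.2213]
tool_rot: [0.736, 0.677, -0.0, 0.0]
ft_force: [-0.2, -0.1, 0.7]
grip_width: 0.0514
[0.48178748 0.31419266 0.22128209] [ 7.36023514e-01  6.76955967e-01 -2.84640083e-05  6.59021979e-05]
[296.53800854 331.51628575]
```

View pics/w11.png

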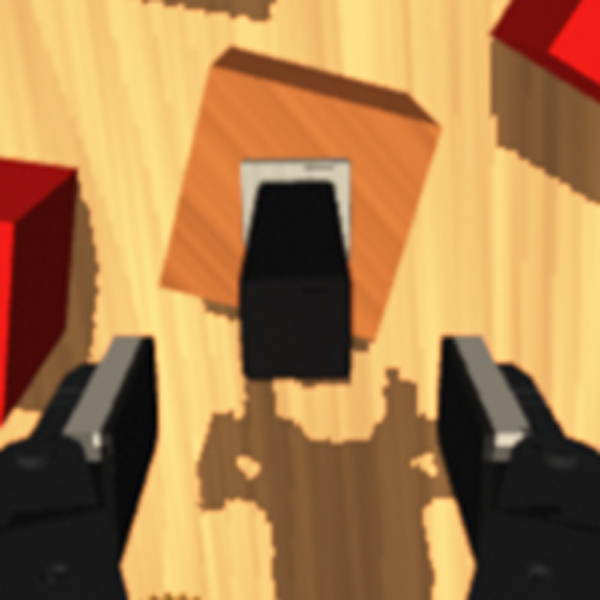

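The handle is centred between the fingers (crop 296,328) and square to them, so I'll go down and grip.

```bash
python3 -m creep '[{"slide":[0,0,30],"turn":0},{"slide":[0,0,30],"turn":0},{"slide":[0,0,14],"turn":0},{"slide":[0,0,0],"turn":0},{"slide":[0,0,0],"turn":0},{"slide":[0,0,0],"turn":0}]'
python3 -m creep '[{"slide":[0,0,0],"turn":0},{"slide":[0,0,0],"turn":0},{"slide":[0,0,0],"turn":0},{"slide":[0,0,0],"turn":0},{"slide":[0,0,0],"turn":0},{"slide":[0,0,0],"turn":0}]' 0
python3 -c "
from h import *
s=telemetry.state();print(s['tool_pos'],s['tool_rot'],s['grip_width'],s['ft_force'],s['torque'])"
```

```text
clock: 14.17
tool_pos: [0.4827, 0.3146, 0.1484]
tool_rot: [0.736, 0.677, 0.001, 0.0]
ft_force: [0.4, -0.3, 0.5]
grip_width: 0.0512
clock: 14.67
tool_pos: [0.4826, 0.3147, 0.1488]
tool_rot: [0.736, 0.677, 0.001, 0.0]
ft_force: [-0.8, -0.6, 5.6]
grip_width: 0.0234
[0.48259136 0.3147318  0.14875958] [7.36079721e-01 6.76893767e-01 1.20682216e-03 1.25291749e-04] 0.023406323609288165 [-0.76055908 -0.61516266  5.57201423] [-0.1949043   0.15789806 -0.02105258]
```

```bash
python3 -m creep '[{"slide":[0,0,-10],"turn":0},{"slide":[0,0,-20],"turn":0},{"slide":[0,0,-25],"turn":0},{"slide":[0,0,-25],"turn":0},{"slide":[0,0,-25],"turn":0},{"slide":[0,0,-20],"turn":0},{"slide":[0,0,-15],"turn":0},{"slide":[0,0,0],"turn":0},{"slide":[0,0,0],"turn":0},{"slide":[0,0,0],"turn":0}]'
python3 - <<'E'
from h import *
s=telemetry.state();print(s['tool_pos'],s['tool_rot'],s['grip_width'],s['ft_force'])
for a in ("scene","side"):
    p=imaging.capture(a);C=cam(p);print(a,[(d['position'],d['confidence']) for d in finder.spot_point("tacho_tip",p)],[(d['position'],d['confidence'],onz(C,d['position'],.115)) for d in finder.spot_point("crown_mark",p)])
    x=s['tool_pos'];print(proj(C,[x[0],x[1],x[2]-.0588-.072]))
    crop(p["image"],(340,140,480,300) if a=="scene" else (230,50,350,200),3.7,f"pics/{a}12.png")
    crop(p["image"],(270,150,340,200) if a=="scene" else (285,195,345,240),9,f"pics/{a}12c.png")
E
```

```text
clock: 15.5
tool_pos: [0.481, 0.3138, 0.2862]
tool_rot: [0.736, 0.677, -0.001, -0.0]
ft_force: [-0.6, -1.0, -1.2]
grip_width: 0.0235
[0.48103333 0.31379002 0.28623107] [ 7.36013406e-01  6.76966343e-01 -9.04366176e-04 -1.38490854e-04] 0.02348070486181336 [-0.57458378 -0.98030818 -1.22275467]
scene [([302.1, 259.6], 0.44), ([404.4, 225.4], 0.36)] [([306.6, 170.3], 0.84, array([ 0.54749915, -0.03790133,  0.115     ]))]
[406.55333353 225.4883946 ]
side [([234.5, 272.9], 0.52), ([277.3, 134.4], 0.42)] [([316.6, 216.9], 0.83, array([ 0.55988606, -0.03639176,  0.115     ])), ([419.7, 333.0], 0.73, array([ 0.70451705, -0.35742742,  0.115     ])), ([363.4, 175.5], 0.61, array([0.69580357, 0.12487331, 0.115     ]))]
[279.95442034 132.99209271]
```

View pics/scene12.png

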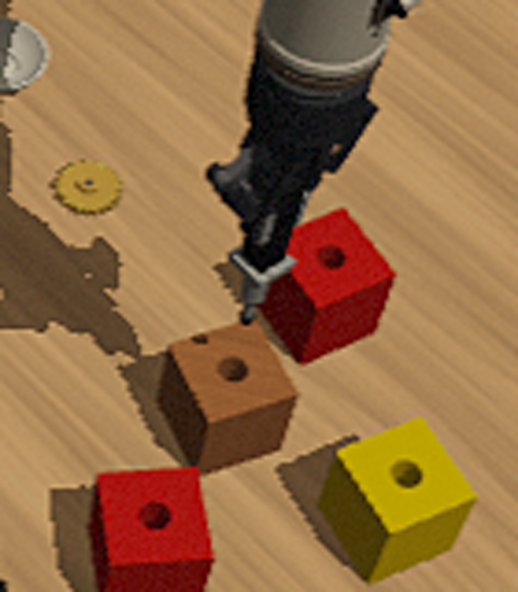

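View pics/side12.png

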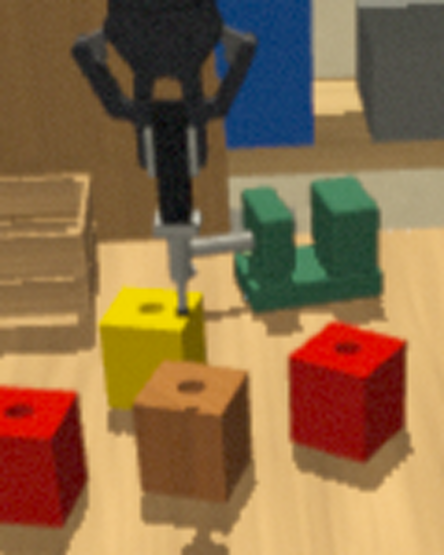

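View pics/scene12c.png

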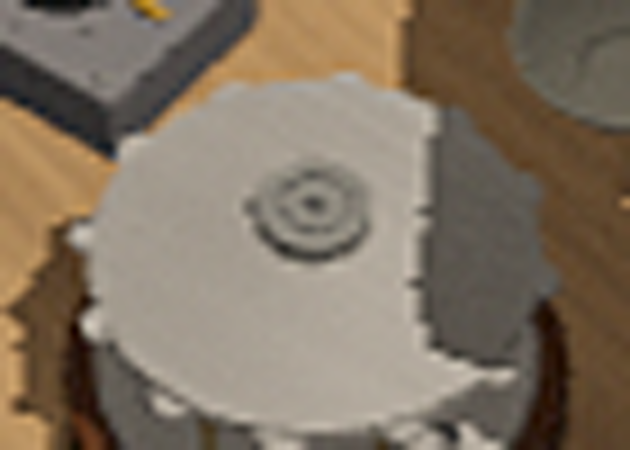

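View pics/side12c.png

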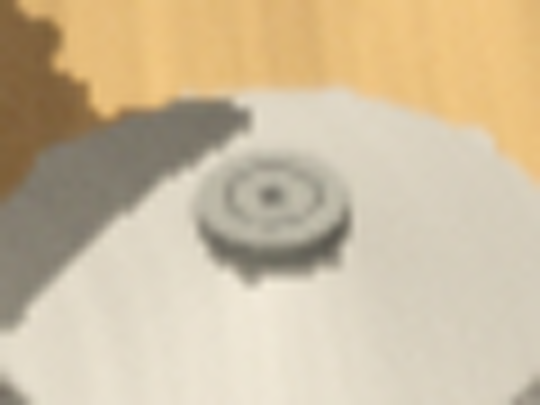

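```bash
python3 - <<'E'
from h import *
s=telemetry.state();rm=R.from_quat(s['tool_rot']).as_matrix();print(s['tool_pos'])
m=[]
for a,uv in (("scene",(304.7,172.6)),("side",(315,216.7))):
    p=imaging.capture(a);q=onz(cam(p),uv,.115);m.append(q);print(q)
m=np.mean(m,0);print(m,(rm.T@(m-s['tool_pos'])*1000).round(1))
E
```

```text
[0.48143938 0.31397554 0.2863485 ]
[ 0.55770741 -0.03445543  0.115     ]
[ 0.55631678 -0.03531101  0.115     ]
[ 0.5570121  -0.03488322  0.115     ] [-341.1  104.7  171.6]
```

```bash
python3 -m creep '[{"slide":[-20,6,0],"turn":0},{"slide":[-36,11,0],"turn":0},{"slide":[-36,11,0],"turn":0},{"slide":[-37,11.5,0],"turn":0},{"slide":[-37,11.5,0],"turn":0},{"slide":[-37,11.5,0],"turn":0},{"slide":[-37,11.5,0],"turn":0},{"slide":[-37,11.5,0],"turn":0},{"slide":[-36,11,0],"turn":0},{"slide":[-28,8.5,0],"turn":0}]'
python3 -m creep '[{"slide":[0,0,15],"turn":0},{"slide":[0,0,0],"turn":0},{"slide":[0,0,0],"turn":0},{"slide":[0,0,0],"turn":0},{"slide":[0,0,0],"turn":0}]'
python3 - <<'E'
from h import *
s=telemetry.state();print(s['tool_pos'],s['tool_rot'],s['ft_force'])
x=np.array(s['tool_pos']);rm=R.from_quat(s['tool_rot']).as_matrix()
for a in ("scene","side"):
    p=imaging.capture(a);C=cam(p);print(a,[(d['position'],d['confidence']) for d in finder.spot_point("tacho_tip",p)])
    t=x+rm@[0,0,.131];print(proj(C,t),proj(C,[.557,-.0349,.115]))
    crop(p["image"],(260,110,350,210) if a=="scene" else (270,150,360,250),6,f"pics/{a}13.png")
E
```

```text
clock: 16.73
tool_pos: [0.5581, -0.0382, 0.2875]
tool_rot: [0.737, 0.676, -0.0, 0.001]
ft_force: [-0.1, -0.6, -0.8]
grip_width: 0.0234
clock: 17.15
tool_pos: [0.5583, -0.0329, 0.2729]
tool_rot: [0.735, 0.678, 0.0, 0.0]
ft_force: [-0.1, -0.6, -1.8]
grip_width: 0.0232
[ 0.55825542 -0.03285742  0.27287702] [7.35260203e-01 6.77784761e-01 4.99804408e-04 4.43010255e-05] [-0.05565632 -0.62712558 -1.83453101]
scene [([304.5, 168.1], 0.6)]
[304.78489947 167.28854566] [304.78966471 172.39979326]
side [([314.8, 209.3], 0.58)]
[315.62131093 206.56536268] [315.28536172 216.56961947]
```

View pics/scene13.png

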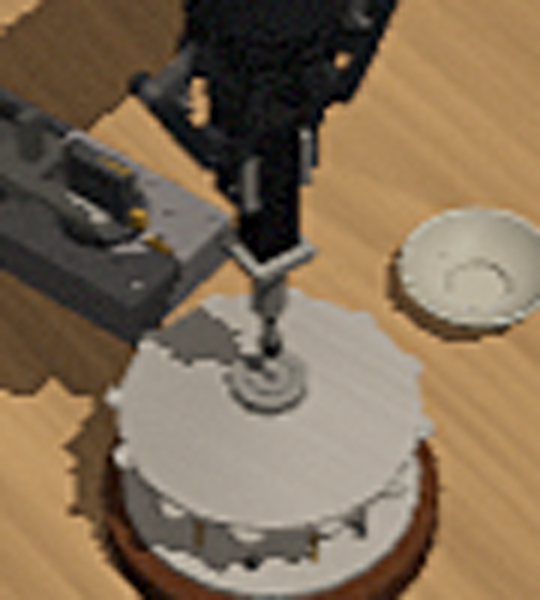

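View pics/side13.png

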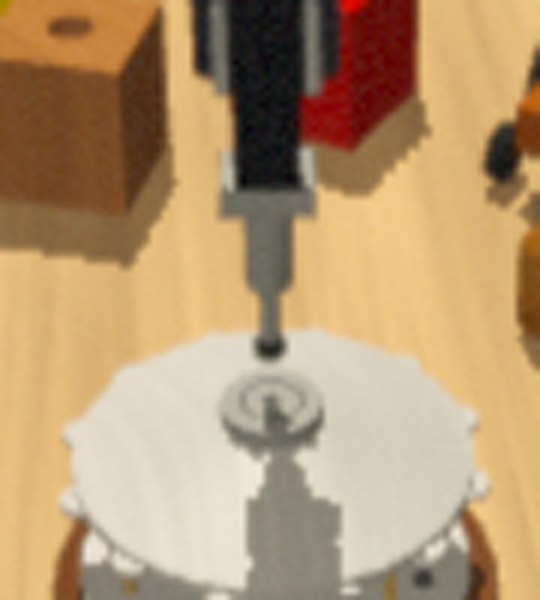

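```bash
python3 - <<'E'
from h import *
s=telemetry.state();print(s['tool_pos']); x=np.array(s['tool_pos']);rm=R.from_quat(s['tool_rot']).as_matrix()
Ps=[]
for a in ("scene","side"):
    p=imaging.capture(a);K,V=cam(p);Ps.append(K@V[:3])
tri=lambda u,v:(lambda q:q[:3,0]/q[3,0])(cv2.triangulatePoints(Ps[0],Ps[1],np.array(u,float).reshape(2,1),np.array(v,float).reshape(2,1)))
t=tri((305,168.8),(314.8,208.7)); m=tri((304.7,172.6),(315,216.7)); print(t,m,t-m,"tool axes",(rm.T@(m-t)*1000).round(1),"TCP-tip",(x-t)[2])
E
```

```text
[ 0.55811539 -0.03357112  0.2727319 ]
[ 0.55737924 -0.0322342   0.13507154] [ 0.55694652 -0.03486695  0.11431598] [0.00043271 0.00263275 0.02075557] tool axes [-2.7 -0.2 20.8] TCP-tip 0.13766035346463307
```

```bash
python3 -m creep '[{"slide":[-1.5,0,8],"turn":0},{"slide":[0,0,6],"turn":0},{"slide":[0,0,0],"turn":0},{"slide":[0,0,0],"turn":0},{"slide":[0,0,0],"turn":0},{"slide":[0,0,0],"turn":0}]'
python3 - <<'E'
from h import *
s=telemetry.state();print(s['tool_pos'],s['ft_force'])
for a in ("scene","side"):
    p=imaging.capture(a);C=cam(p);print(a,[(d['position'],d['confidence']) for d in finder.spot_point("tacho_tip",p)])
    crop(p["image"],(280,145,330,195) if a=="scene" else (290,185,340,235),11,f"pics/{a}14.png")
E
```

```text
clock: 17.95
tool_pos: [0.5579, -0.0359, 0.2584]
tool_rot: [0.736, 0.677, 0.0, 0.0]
ft_force: [0.2, 0.0, -1.2]
grip_width: 0.0234
[ 0.55793957 -0.03586683  0.25836457] [ 0.19079447  0.04560285 -1.21736243]
scene []
side []
```

View pics/scene14.png

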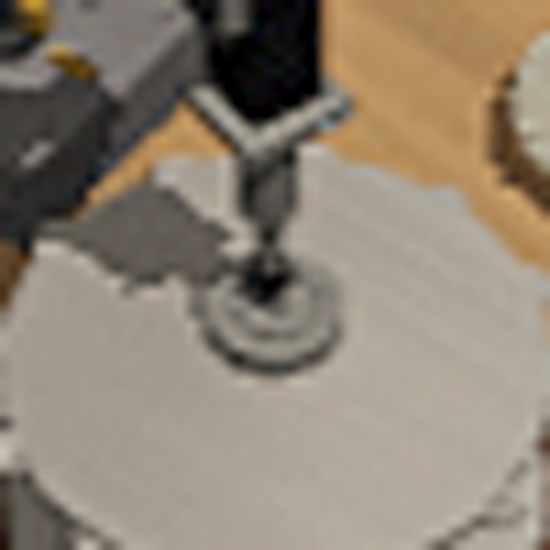

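View pics/side14.png

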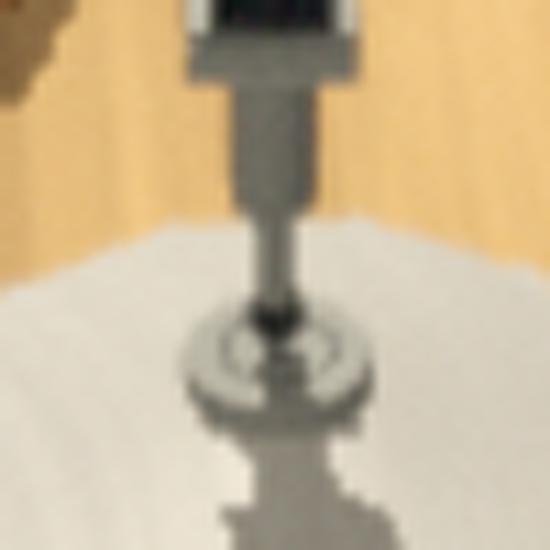

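```bash
python3 - <<'E'
from h import *
Ps=[];Cs=[]
s=telemetry.state();print(s['tool_pos'],s['ft_force'])
for a in ("scene","side"):
    p=imaging.capture(a);K,V=cam(p);Ps.append(K@V[:3]);Cs.append((K,V))
tri=lambda u,v:(lambda q:q[:3,0]/q[3,0])(cv2.triangulatePoints(Ps[0],Ps[1],np.array(u,float).reshape(2,1),np.array(v,float).reshape(2,1)))
print(tri((304.2,172.0),(315.2,215.3)))
# collar underside front corner etc: rod axis points
for z in (.115,.127,.187): print(z,[proj(C,[.557,-.0355,z]).round(1) for C in Cs])
E
python3 -m creep '[{"slide":[0,0,3],"turn":0},{"slide":[0,0,0],"turn":0},{"slide":[0,0,0],"turn":0}]'
```

```text
[ 0.55790245 -0.03584592  0.25848103] [-0.83006596  0.90363347 -1.87997642]
[ 0.55814473 -0.03510751  0.11815789]
0.115 [array([304.7, 172.3]), array([315.3, 216.7])]
0.127 [array([304.6, 169.7]), array([315.2, 212.6])]
0.187 [array([304.4, 156.5]), array([314.8, 190.8])]
clock: 18.5
tool_pos: [0.5576, -0.0358, 0.255]
tool_rot: [0.736, 0.677, -0.0, -0.0]
ft_force: [-0.2, -0.3, -2.4]
grip_width: 0.0234
```

```bash
for i in 1; do :; done; python3 -m creep '[{"slide":[0,0,2],"turn":0},{"slide":[0,0,0],"turn":0},{"slide":[0,0,0],"turn":0}]'
```

```text
clock: 18.75
tool_pos: [0.5577, -0.0358, 0.2531]
tool_rot: [0.736, 0.677, -0.0, -0.0]
ft_force: [0.8, -0.4, -1.7]
grip_width: 0.0235
```

```bash
python3 -m creep '[{"slide":[0,0,2],"turn":0},{"slide":[0,0,0],"turn":0},{"slide":[0,0,0],"turn":0}]'
```

```text
clock: 19.0
tool_pos: [0.5577, -0.0358, 0.2511]
tool_rot: [0.736, 0.677, -0.0, -0.0]
ft_force: [-0.1, -0.5, -1.3]
grip_width: 0.0233
```

```bash
python3 -m creep '[{"slide":[0,0,2],"turn":0},{"slide":[0,0,0],"turn":0},{"slide":[0,0,0],"turn":0}]'
```

```text
clock: 19.25
tool_pos: [0.5579, -0.0358, 0.2494]
tool_rot: [0.736, 0.677, 0.0, 0.0]
ft_force: [-0.8, -0.4, 0.7]
grip_width: 0.0232
```

```bash
python3 -m creep '[{"slide":[0,0,2],"turn":0},{"slide":[0,0,0],"turn":0},{"slide":[0,0,0],"turn":0}]'
```

```text
clock: 19.5
tool_pos: [0.5579, -0.0359, 0.2473]
tool_rot: [0.736, 0.677, 0.0, 0.0]
ft_force: [-0.9, 0.9, -0.0]
grip_width: 0.0233
```

```bash
python3 -m creep '[{"slide":[0,0,1.5],"turn":0},{"slide":[0,0,0],"turn":0},{"slide":[0,0,0],"turn":0}]'
python3 - <<'E'
from h import *
f=[];z=[]
for i in range(8):
    s=telemetry.state();f.append(s['ft_force']);z.append(s['tool_pos'])
    p=imaging.capture("scene" if i%2 else "side")
    if i>5: crop(p["image"],(280,145,330,195) if i%2 else (290,185,340,235),11,f"pics/15_{i}.png")
print(np.mean(f,0),np.mean(z,0),s['tool_rot'])
E
```

```text
clock: 19.75
tool_pos: [0.5579, -0.0358, 0.2458]
tool_rot: [0.736, 0.677, 0.0, 0.0]
ft_force: [0.6, -0.4, 0.2]
grip_width: 0.0235
[-0.03416311 -0.05806621  0.54389272] [ 0.55786986 -0.0358529   0.24585502] [7.36050792e-01 6.76926310e-01 4.77102868e-05 2.09103500e-05]
```

View pics/15_6.png

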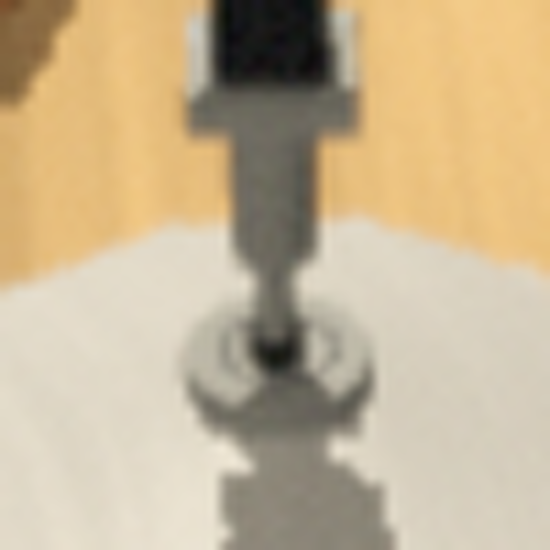

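View pics/15_7.png

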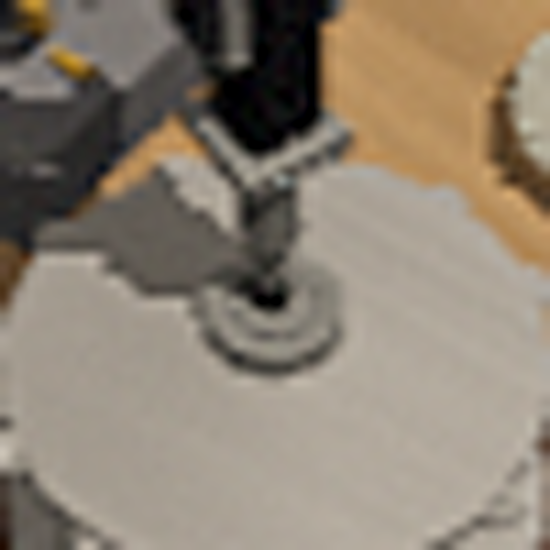

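```bash
python3 -m creep '[{"slide":[0,0,0.5],"turn":0},{"slide":[0,0,0],"turn":0},{"slide":[0,0,0],"turn":0},{"slide":[0,0,0],"turn":0},{"slide":[0,0,0],"turn":0},{"slide":[0,0,0],"turn":0}]'
python3 - <<'E'
from h import *
f=[];z=[]
for i in range(10):
    s=telemetry.state();f.append(s['ft_force']);z.append(s['tool_pos']);p=imaging.capture("side")
print(np.mean(f,0),np.mean(z,0),np.ptp(z,0),s['grip_width'])
cv2.imwrite("pics/final.png",p["image"])
E
```

```text
clock: 20.65
tool_pos: [0.5578, -0.0359, 0.2453]
tool_rot: [0.736, 0.677, 0.0, 0.0]
ft_force: [0.9, -0.0, 0.8]
grip_width: 0.0231
[ 0.34371915 -0.16057972  0.82808902] [ 0.55783693 -0.03584641  0.24531274] [3.93968996e-05 5.52506974e-05 3.41165025e-05] 0.02305105422069361
```

View pics/final.png

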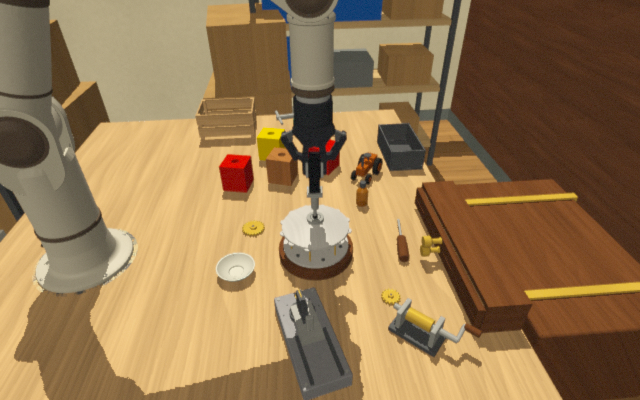

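The tachometer is upright at (315,215) on the crown. The lock is home on the knob at (300,305), and the bystanders have not moved.

```bash
python3 -c "
from station import robot; print(robot.sign_off())"
```

```text
the job is handed in; nothing more can be done
None
```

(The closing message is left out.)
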